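# Snap two bench tools into their sprung clip rails

### The arm

A 6-joint arm with a two-finger parallel gripper is mounted at the origin on the work surface. World frame = base frame: x ahead of the robot, y to its left, z up, the work surface at z = 0. Lengths are in mm, angles in rad, forces in N, time in s.
With the tool pointing down it reaches from about 275 to 1000 mm from the base axis. Payload 8.4 kg.
Tool frame: the origin (TCP) lies at the very end of the fingers, on their centre line; the grasp point (between the pads) lies 19 mm behind it; z points along the fingers, y is the line along which they close (so a half turn about z gives the same grasp; the last joint's range is limited). The gripper opens to 85 mm and grips with 20 to 120 N. Pads are 22 mm wide; open, the fingers measure 114 mm over their backs; the gripper's body (76 mm by 85 mm) begins 54 mm behind the grasp point. The pads swing forward as they close: fully open they stand 13 mm farther back than shut.
Start: joints at [1.201, 0.353, 1.633, -0, 1.155, -0.002], TCP at [224.726, 583.203, 231.281] pointing down, gripper open.
Joint ranges: [-2.63, 2.63], [-0.92, 2.1], [0.06, 2.66], [-1.3, 4.44], [0, 2.69], [-3.02, 3.02]. Speed limits (rad/s): [2.22, 2.22, 2.79, 3.14, 3.14, 3.14].

### API

Orientations are given as [roll, pitch, yaw] about the fixed x, y, z axes, in that order (R = Rz(yaw) Ry(pitch) Rx(roll)).
In Python, from rig import r, vision gives the robot as it stands. The module is installed in compiled form; this text tells all that it offers.
- The arm moves only by the tool play_rows, never from a script. Its argument "steps" is a list of rows, each an object with "delta_pos": the shift along the tool's x, y, z in cm, a list of three; "yaw": the turn about the tool's z in rad; "jaw": the opening in per cent of the stroke, from 0 (shut) to 100 (fully open). A call has exactly 8 rows; each row is the pose to reach, as a shift and turn from the pose commanded when the call began, along the tool's axes at that moment; what a row does not reach only later rows make up. A row lasts 1/10 s, in which the tool goes at most 50 mm and 8.59 degrees, less where a joint would pass 70% of its speed; a pose out of reach is approached as far as the arm can. A call with a gripper value outside its range is refused whole. The fingers move at their own pace and stop on an object; "grip_force" is the grip in N (left out, the last holds). Time passes only in rows, so rows that repeat a pose let the fingers close, or fill a call up. It gives the time, the measured TCP pose, the force, the opening and the grip force at its end, in the units of the state.
- r.sense(): the state, without advancing time (a new reading comes with each control period).
- vision.grab_frame(name): name is "side" or "top"; returns (picture, depth): 384x512x3 uint8, red, green, blue; 384x512 float32, mm along the optical axis (not along the pixel's ray), 0 where there is no reading.
- vision.calibration(name): a dict with "mtx" (3x3 intrinsics, pixels), "extrinsics" (4x4, takes a point from camera to world coordinates). Camera axes: x right, y down, z forward; pixel columns grow to the right and rows downward; lengths in mm; the calibration is good to about 2 mm. A picture is of the moment at which its call begins. calibration takes no time and is no camera call.
- r.sign_off(): hands the job in; it is judged then, once.
Trained networks look in the newest picture that a camera, given by its name, has taken for a name from the list of things; names that differ only in an ending like _2 or _b are one class to them, and where a whole thing is asked for, a point or a joint stands for the part that bears it (a point fixed in the world has none). Each returns a list of dicts, best first, with "conf" (0 to 1); they miss things now and then, are a little off and sometimes report something else, mostly with a low value. They report only what shows in the picture. A call takes as long as a camera call. They do not tell look-alikes from the thing itself.
- vision.cut_out(camera, thing): "region" (384x512 bool, what is visible of it) and "uv" ([column, row] in pixels, amid what is visible of it).
- vision.landmark_of(camera, thing): "uv" ([column, row] in pixels: a listed point, or the origin of a listed thing).
The state is a dict: "clock": time; "qpos": joint angles; "qvel": joint speeds; "joint_efforts": joint torques, N m; "eef_pos": TCP position; "tcp_rot": TCP orientation; "contact_force": force on the tool from outside, world axes, zero at the start; "wrist_torque": the same for the moment, N m; "opening": opening from 0.0 (shut) to 1.0 (fully open); "grasp_force": force on a finger pad.
Only numpy, scipy, OpenCV 4.12 (cv2) and the standard library are available. Lean on these libraries where they do the work, as an engineer would, in place of code of your own. Each camera call takes 0.05 s, during which the arm holds its last target. There are 200 camera calls.

### The job

Put the two loose silver tools away: press each sideways into the pair of spring clips made for its barrel (the thick one into the wide clips, the thin one into the narrow clips) until both of its ends have snapped fully home, its two square end blocks straddling the rail, nose either way. The rails float on soft springs, so feel for each snap, press one end at a time and never ram a rail down onto its stop. Leave the multimeter and the spool of solder where they are.

Things in the scene. Friction and masses are not known exactly. Their poses are not given: they have to be found in the camera images.
- pump_mid (a point): Middle of the thick tool, a desoldering pump: a plain round aluminium barrel 26 mm in diameter, free over 118 mm, between two square black end blocks (40 x 40 mm, 16 mm long, from 59 to 75 mm either side of the middle), with thinner ends beyond (196 mm overall). The point is on the barrel's axis, 20 mm above the bench when lying there; x runs along the tool. 0.11 to 0.21 kg.
- probe_mid (a point): Middle of the thin tool, a test probe: a plain round aluminium barrel 18 mm in diameter, free over 118 mm, between two square black end blocks (34 x 34 mm, 16 mm long, from 59 to 75 mm either side of the middle), with thinner ends beyond (196 mm overall). The point is on the barrel's axis, 17 mm above the bench when lying there; x runs along the tool. 0.07 to 0.13 kg.
- wide_home (a point): Point on the floating wide clip rail where the middle of the thick tool (pump) lies when fully home. y: along the rail and the seated tool; z: straight out of the clip mouths, 30 degrees off vertical, leaning towards the robot side; x: up the slope. Two spring clips, each 16 mm wide, at y = -38 and +38 mm, each two steel jaws. The rail bar (22 mm wide, 100 mm long) has its top 30 mm below this point.
- narrow_home (a point): Point on the floating narrow clip rail where the middle of the thin tool (probe) lies when fully home. y: along the rail and the seated tool; z: straight out of the clip mouths, 30 degrees off vertical, leaning towards the robot side; x: up the slope. Two spring clips, each 16 mm wide, at y = -38 and +38 mm, each two steel jaws. The rail bar (22 mm wide, 100 mm long) has its top 30 mm below this point.
- wide_stand: Grey wedge fixed to the bench, 125 x 110 mm, origin under its centre; carries the wide rail, whose clips fit a 26 mm barrel. Rounded lip tops lie 11 mm above the home point (along its z). A barrel laid in the mouths rests on the lips, axis 16 mm above home, and stays there; past half of that it jumps home. A clip takes about 6 to 15 N, pressed right above it; both at once twice that.
- narrow_stand: Grey wedge fixed to the bench, 125 x 110 mm, origin under its centre; carries the narrow rail, whose clips fit a 18 mm barrel. Rounded lip tops lie 10 mm above the home point (along its z). A barrel laid in the mouths rests on the lips, axis 14 mm above home, and stays there; past half of that it jumps home. A clip takes about 6 to 15 N, pressed right above it; both at once twice that.
- wide_rail (a joint): How far the wide rail has sunk along its home point's -z, in m. It floats on soft springs: 0 at rest, starts to sink at about 4 N, then 1 mm per newton, hard stop at 0.020, springs back when let go; past 0.017 counts as rammed on its stop. When an end snaps in, the rail jumps back up and the pressing force drops by several newtons.
- narrow_rail (a joint): How far the narrow rail has sunk along its home point's -z, in m. It floats on soft springs: 0 at rest, starts to sink at about 4 N, then 1 mm per newton, hard stop at 0.020, springs back when let go; past 0.017 counts as rammed on its stop. When an end snaps in, the rail jumps back up and the pressing force drops by several newtons.
- multimeter_mid (a point): Centre of a black hand multimeter lying on the bench, 85 x 170 x 46 mm (x, y, z), centre 18 mm up; a bystander.
- spool_mid (a point): Centre of a grey solder spool standing on its flange, 64 mm in diameter, 50 mm high, centre 25 mm up; a bystander.
Things that resemble listed ones, but are neither listed nor needed, are in the scene too. What is shaped like the part that bears probe_mid but yellow is not meant.

How it is judged (in metres and radians):
At the end, for the whole second after the job is handed in: Thick tool at the wide rail's home point, thin tool at the narrow rail's: within 3.5 mm in depth, 4 mm across, 9 mm along, parallel to the rail within 0.06 rad (both ends snapped in), either way round; tools let go and at rest, both rails sprung back to within 4 mm (x of pump_mid in the frame of wide_home between -0.004 and 0.004 m and y of pump_mid in the frame of wide_home between -0.009 and 0.009 m and z of pump_mid in the frame of wide_home between -0.0035 and 0.0035 m and angle between the x axis of pump_mid and the y axis of wide_home, either way round below 0.06 rad and linear speed of each of pump, probe below 0.02 m/s and value of joint each of wide_rail, narrow_rail below 0.004 m and x of probe_mid in the frame of narrow_home between -0.004 and 0.004 m and y of probe_mid in the frame of narrow_home between -0.009 and 0.009 m and z of probe_mid in the frame of narrow_home between -0.0035 and 0.0035 m and angle between the x axis of probe_mid and the y axis of narrow_home, either way round below 0.06 rad); the robot touches nothing.
It fails at once if the wide rail is rammed down onto its stop (sunk more than 17 mm) (value of joint wide_rail above 0.017 m).
It fails at once if the narrow rail is rammed down onto its stop (sunk more than 17 mm) (value of joint narrow_rail above 0.017 m).
It fails at once if the multimeter is displaced by more than 30 mm (distance of multimeter_mid from where it was at the start of the episode above 0.03 m).
It fails at once if the solder spool is displaced by more than 30 mm (distance of spool_mid from where it was at the start of the episode above 0.03 m).
It also fails if it takes over 72 s, if anything falls off the work surface, if the arm or the gripper's body presses on something with over 40 N, if the wrist force passes 120 N, or if a joint passes its speed limit or range.

## Working session

There is one attempt and no reset: what is moved stays moved. The work goes in short steps, Python scripts to look and compute and a tool call to move; the robot and the scene stay as the last step left them, time stands still between calls to the robot, and variables do not carry over. Pictures are saved under pics/ and viewed, at most 10 in all, crops included, and the job is handed in when it is done.

Besides the shell and the picture viewer there is one more tool, called after ">>>" by a JSON object that holds its "method" and its "body". play_rows: Moves the arm, as the interface text tells. Its arguments: {"type":"object","properties":{"steps":{"type":"array"},"grip_force":{"type":"number"}},"required":["steps"]}

```bash
mkdir -p pics; cat > h.py <<'E'
import numpy as np, cv2
from rig import r, vision
def grab(n): return vision.grab_frame(n)
def pt(cam,uv,d):
    c=vision.calibration(cam);K=np.array(c["mtx"]);T=np.array(c["extrinsics"])
    p=np.linalg.inv(K)@[uv[0],uv[1],1.]*d
    return (T@np.r_[p,1])[:3]
def cloud(cam,dep):
    c=vision.calibration(cam);K=np.array(c["mtx"]);T=np.array(c["extrinsics"])
    v,u=np.mgrid[0:384,0:512]
    P=np.stack([(u-K[0,2])/K[0,0]*dep,(v-K[1,2])/K[1,1]*dep,dep,np.ones_like(dep)],-1)
    W=(P@T.T)[...,:3]; W[dep==0]=np.nan
    return W
E
python3 - <<'E'
from h import *
np.set_printoptions(precision=1,suppress=True)
for n in("top","side"):
    im,d=grab(n); np.save(n+".npy",d); np.save(n+"_im.npy",im)
    cv2.imwrite(f"pics/{n}0.png",im[...,::-1])
    W=cloud(n,d)
    for t in("pump_mid","probe_mid","wide_stand","narrow_stand","multimeter_mid","spool_mid"):
        for o in vision.cut_out(n,t)[:3]:
            P=W[o["region"]];P=P[~np.isnan(P[:,0])]
            print(n,t,round(o["conf"],2),np.round(o["uv"]),np.median(P,0) if len(P) else None, np.percentile(P[:,2],95) if len(P) else '')
    for t in("pump_mid","probe_mid","wide_home","narrow_home","wide_stand","narrow_stand"):
        for o in vision.landmark_of(n,t)[:3]: print(n,'LM',t,round(o["conf"],2),np.round(o["uv"],1))
print(vision.calibration("top")["extrinsics"],r.sense())
E
```

```text
top pump_mid 0.62 [206. 206.] [429.1 180.5  31.5] 41.15740701758141
top probe_mid 0.84 [336. 198.] [ 459.5 -203.6   25. ] 35.178523037884084
top probe_mid 0.79 [176. 278.] [228.8 250.4  24.9] 35.369701021452734
top probe_mid 0.74 [332. 261.] [ 282.  -185.1   24.7] 35.42137258632008
top wide_stand 0.77 [202. 132.] [622.6 187.6  53. ] 88.05368484372636
top narrow_stand 0.6 [343. 149.] [ 603.7 -222.5   53.1] 90.34562438631377
top multimeter_mid 0.72 [271. 140.] [608.6  -7.7  36.3] 45.6874762891627
top spool_mid 0.62 [257. 190.] [470.   10.8  49.8] 52.97346956768854
top LM pump_mid 0.89 [205.2 201.9]
top LM probe_mid 0.66 [174.9 275.3]
top LM probe_mid 0.65 [333.2 197.9]
top LM probe_mid 0.6 [330.2 262.2]
top LM narrow_home 0.79 [348.2 149.8]
top LM narrow_home 0.25 [259.2 189.8]
top LM wide_stand 0.64 [204. 134.]
top LM narrow_stand 0.97 [339.6 149.4]
top LM narrow_stand 0.66 [206.1 133. ]
side pump_mid 0.93 [188. 176.] [423.7 165.2  29. ] 39.01620008064946
side probe_mid 0.96 [331. 263.] [ 455.9 -208.6   22.8] 33.205796448189474
side probe_mid 0.9 [ 94. 208.] [222.4 238.6  23.5] 33.051
[... 570 characters left out ...]
robe_mid 0.62 [259.6 315.2]
side LM wide_home 0.7 [236.7 103.4]
side LM narrow_home 0.6 [380.2 203.8]
side LM wide_stand 0.84 [248.4 134.5]
side LM narrow_stand 0.7 [381.7 225.3]
[[   0.    -1.     0.1  387.4]
 [  -1.    -0.     0.    -2.7]
 [  -0.    -0.1   -1.  1015.3]
 [   0.     0.     0.     1. ]] {'clock': 1.3, 'qpos': array([ 1.2,  0.4,  1.6, -0. ,  1.2, -0. ]), 'qvel': array([ 0., -0.,  0.,  0., -0., -0.]), 'joint_efforts': array([ -0. , -60.5, -34.2,   0. ,   0. ,  -0. ]), 'eef_pos': array([224.7, 583.2, 231.3]), 'tcp_rot': array([3.1, 0. , 2.8]), 'contact_force': array([ 0.3, -0.9,  0.4]), 'wrist_torque': array([ 0. , -0.1, -0. ]), 'grasp_force': 0.0, 'opening': 1.0027659864528107}
```

View pics/top0.png

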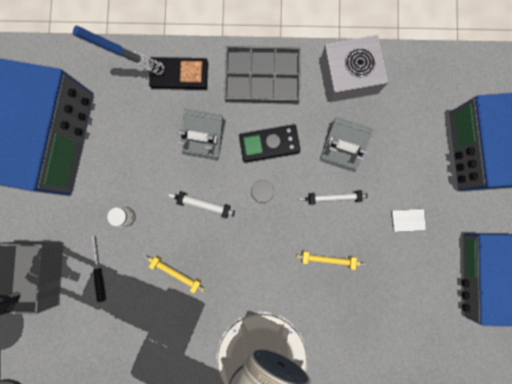

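View pics/side0.png

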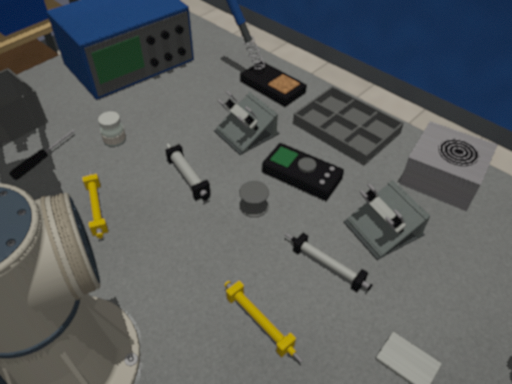

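Top view: silver pump at (205,204), silver probe at (335,198), wide stand at (202,134), narrow stand at (346,145). The yellow bars at (175,275) and (330,260) are decoys. The side view agrees. Next I'll measure precisely.

```bash
cat > m.py <<'E'
from h import *
np.set_printoptions(precision=1,suppress=True)
S={}
for n in("top","side"):
    fr=[grab(n) for _ in range(3)]
    d=np.median([f[1] for f in fr],0); W=cloud(n,d); im=fr[-1][0]; S[n]=W
    np.save(n+"W.npy",W)
    c=vision.calibration(n);print(n,"f",c["mtx"][0][0],"cam",np.array(c["extrinsics"])[:3,3])
    # table height
    m=(abs(W[...,0]-370)<40)&(abs(W[...,1]+10)<100); print("table z",np.nanmedian(W[m][:,2]))
    # tools
    for t,xy,h,rb in(("pump",(429,180),20,13),("probe",(458,-205),17,9)):
        m=(np.hypot(W[...,0]-xy[0],W[...,1]-xy[1])<115)&(W[...,2]>8)&(W[...,2]<48)
        if t=="probe": m&=W[...,0]>360
        else: m&=W[...,0]>330
        lab,L=cv2.connectedComponents(m.astype(np.uint8))
        k=np.argmax(np.bincount(L[L>0])); L=L==k
        P=W[L]; 
        q=P[:,:2]; 
        for _ in range(3):
            cen=q.mean(0); u=np.linalg.svd(q-cen)[2][0]
        s=(P[:,:2]-cen)@u; 
        B=P[P[:,2]>2*h-6]   # block tops
        sb=(B[:,:2]-cen)@u
        e1=B[sb<0][:,:2].mean(0);e2=B[sb>0][:,:2].mean(0)
        print(n,t,len(P),"cen",cen,"ang",np.arctan2(u[1],u[0]),"ext",s.min(),s.max(),"blocks",e1,e2,"mid",(e1+e2)/2,"len",np.linalg.norm(e2-e1),"ang",np.arctan2(*(e2-e1)[::-1]),"z",np.median(B[:,2]))
    # stands
    for t,xy in(("wide",(622,187)),("narrow",(604,-222))):
        m=(np.hypot(W[...,0]-xy[0],W[...,1]-xy[1])<85)&(W[...,2]>8)
        P=W[m]; 
        for i in range(2): pass
        # ransac plane with tilt ~30deg
        best=0;rng=np.random.default_rng(0)
        for _ in range(1500):
            a,b,c3=P[rng.choice(len(P),3,False)]; nn=np.cross(b-a,c3-a); l=np.linalg.norm(nn)
            if l<1e2: continue
            nn=nn/l*np.sign(nn[2]+1e-9)
            if abs(np.degrees(np.arccos(nn[2]))-30)>6: continue
            k=(abs((P-a)@nn)<2.0)
            if k.sum()>best: best=k.sum();I=k
        Q=P[I];cq=Q.mean(0);nn=np.linalg.svd(Q-cq)[2][2];nn*=np.sign(nn[2])
        print(n,t,"plane",best,len(P),"n",np.round(nn,3),"tilt",np.degrees(np.arccos(nn[2])),"downhill yaw",np.arctan2(nn[1],nn[0]),"c",cq)
        np.save(f"{n}_{t}_P.npy",P)
        hh=(P-cq)@nn; print("  heights above plane hist",np.histogram(hh,bins=np.arange(-60,70,5))[0])
    for t in("wide_home","narrow_home"):
        for o in vision.landmark_of(n,t)[:2]:print(n,t,o["conf"],np.array(o["uv"]))
E
python3 m.py
python3 - <<'E'
import numpy as np,cv2
a=np.load('top_im.npy');s=np.load('side_im.npy')
f=lambda x:cv2.resize(x,(390,290),interpolation=cv2.INTER_CUBIC)
o=np.vstack([np.hstack([f(a[100:167,157:247]),f(a[110:177,300:390])]),np.hstack([f(s[85:159,195:295]),f(s[175:264,330:450])])])
cv2.imwrite('pics/c0.png',o[...,::-1])
E
```

```text
top f 346.4133000529841 cam [ 387.4   -2.7 1015.3]
table z -0.03602624198322246
top pump 625 cen [429.1 180. ] ang 1.3169367082028425 ext -91.70234138551801 103.86176911119348 blocks [413.8 119.6] [444.4 238.7] mid [429.1 179.2] len 122.96095962980071 ang 1.3191666170148744 z 39.5454514412163
top probe 461 cen [ 459.5 -198.5] ang -1.4883272593331045 ext -103.69109247752523 90.84080876676997 blocks [ 453.6 -132.5] [ 465.4 -264. ] mid [ 459.5 -198.3] len 131.93508164525693 ang -1.4815906230792684 z 33.55437045835714
top wide plane 1086 1678 n [-0.5  0.1  0.9] tilt 30.15756390102881 downhill yaw 2.999710119822786 c [636.  188.1  44.1]
  heights above plane hist [  0   0   3   5   2   2   1   4   3   0   8 610 634   0   0   0   1  14
 178  16  28  53  25  14   6]
top narrow plane 1172 1730 n [-0.5  0.1  0.9] tilt 30.127490116284527 downhill yaw 2.8511928136170424 c [ 615.7 -224.5   43.5]
  heights above plane hist [  0   0   3   2   1   2   1   2   0   2   6 661 671   0   0   0   1  25
 178  11  12   9  55   9   6]
top wide_home 0.57 [195.4 137. ]
top wide_home 0.37 [347.5 151.7]
top nar
[... 488 characters left out ...]
133.56644640671735 ang -1.4864847955838367 z 31.980846447751446
side wide plane 1295 2107 n [-0.5  0.1  0.9] tilt 30.14144190457842 downhill yaw 2.994176438163165 c [629.4 185.8  38.9]
  heights above plane hist [  0   5  15  18  15  16  12  12  12   9  24 759 725   6   7   2   3  26
 183  34  32  77  24   6  11]
side narrow plane 2374 3466 n [-0.5  0.1  0.9] tilt 30.22169826257464 downhill yaw 2.851101185824726 c [ 610.1 -227.3   39.3]
  heights above plane hist [   0    2   14   18   19   12   14   12   13    7   13 1272 1355    5
    1    0    0   31  308   31   31   36  121   19    2]
side wide_home 0.7 [234.3 104.5]
side narrow_home 0.91 [380.  203.1]
side narrow_home 0.28 [188.6 173.6]
```

View pics/c0.png

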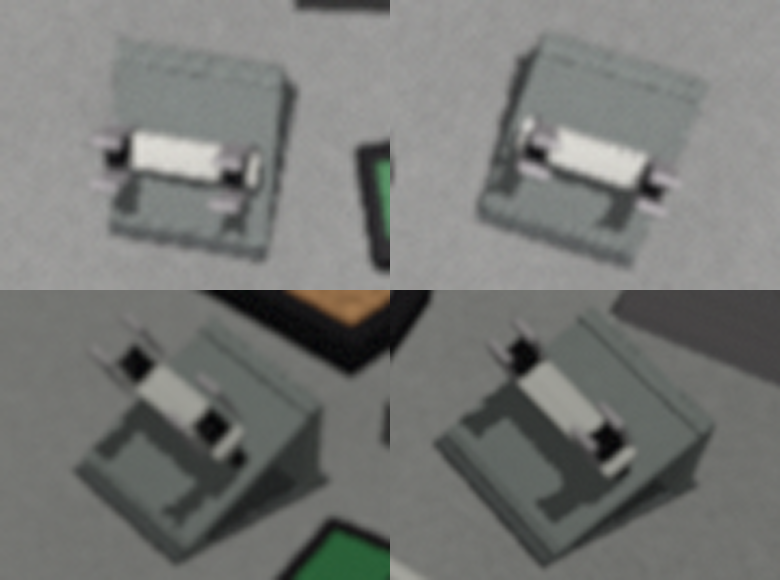

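```bash
cat > m2.py <<'E'
from h import *
np.set_printoptions(precision=1,suppress=True)
for t,yw in(("wide",2.997),("narrow",2.851)):
    z=np.array([.5*np.cos(yw),.5*np.sin(yw),.866]); y=np.array([-np.sin(yw),np.cos(yw),0]);y=-y if y[1]<0 else y
    x=np.cross(y,z); print(t,"x",x,"y",y,"z",z)
    for n in("top","side"):
        P=np.load(f"{n}_{t}_P.npy"); A=np.c_[P@x,P@y,P@z]
        # plane level
        h=A[:,2]; hs=np.histogram(h,bins=np.arange(h.min(),h.max(),1)); 
        pl=hs[1][np.argmax(hs[0])]; pl=np.median(h[abs(h-pl)<3])
        bar=A[(h-pl>26)&(h-pl<37)]; bl=np.median(bar[:,2]); bar=bar[abs(bar[:,2]-bl)<3]
        jw=A[(h-pl>42)&(h-pl<85)]
        v=np.c_[bar[:,1],np.ones(len(bar))]; sl=np.linalg.lstsq(v,bar[:,0],rcond=None)[0][0]
        q=lambda a:np.percentile(a,[2,50,98])
        print(n,"plane",pl,"bar h",bl-pl,"bar x",q(bar[:,0]),"y",q(bar[:,1]),len(bar),"slope",round(sl,3))
        # jaws clustering
        jw=jw.astype(np.float32)
        _,L,C=cv2.kmeans(np.ascontiguousarray(jw[:,:2]),4,None,(3,50,.1),10,cv2.KMEANS_PP_CENTERS)
        for k in np.argsort(C[:,1]):
            J=jw[L.ravel()==k]; print("   jaw",len(J),"x",q(J[:,0]),"y",q(J[:,1]),"top",np.percentile(J[:,2],95)-pl)
        xm=(np.percentile(bar[:,0],2)+np.percentile(bar[:,0],98))/2
        ym=(np.percentile(bar[:,1],2)+np.percentile(bar[:,1],98))/2
        H=x*xm+y*ym+z*(bl+30); print("   home from bar",H)
E
python3 m2.py
```

```text
wide x [ 0.9 -0.1  0.5] y [ 0.1  1.  -0. ] z [-0.5  0.1  0.9]
top plane -262.99196443150436 bar h 32.13077435969279 bar x [526.8 539.7 550.8] y [230.6 280.  310.8] 179 slope 0.009
   jaw 53 x [523.1 527.5 540.6] y [233.  240.9 249.1] top 73.69154939244186
   jaw 41 x [542.8 555.6 556.6] y [233.  241.6 248.8] top 73.84319123814498
   jaw 42 x [544.2 555.5 557. ] y [308.2 314.4 324.4] top 72.61522492955123
   jaw 54 x [523.8 527.8 541.6] y [308.9 315.9 326.2] top 73.66258821080123
   home from bar [600.1 186.2  95.5]
side plane -264.4486994760159 bar h 31.88289078928392 bar x [527.3 538.  548.9] y [229.4 283.2 317.6] 193 slope 0.012
   jaw 56 x [537.9 549.6 554.4] y [232.4 237.7 248.8] top 73.8757472055081
   jaw 53 x [521.3 525.5 536.4] y [232.6 239.1 247.8] top 73.7014307992581
   jaw 54 x [538.5 549.7 554.7] y [307.6 313.9 323.7] top 72.36589002777373
   jaw 49 x [521.4 525.6 537.2] y [308.9 313.6 323.3] top 73.50732374359404
   home from bar [600.8 188.9  93.6]
narrow x [ 0.8 -0.2  0.5] y [ 0.3  1.  -0. ] z [-0.5  0.1  0.9]
top plane -289.4486289314519 bar h 32.014231044796304 bar 
[... 163 characters left out ...]
.4] y [-85.7 -76.9 -69.3] top 72.26932290117844
   jaw 32 x [593.  597.4 598.3] y [-9.9 -1.5  6.6] top 73.03522255938157
   jaw 45 x [573.4 578.1 587.2] y [-10.3  -1.6   6.1] top 72.3245139412175
   home from bar [ 585.7 -207.5   95.7]
side plane -290.84241375657894 bar h 31.928618601841663 bar x [573.6 584.5 594.3] y [-89.2 -37.6  -8. ] 322 slope -0.015
   jaw 76 x [571.7 575.6 582.8] y [-86.3 -81.  -69.9] top 72.36008343431331
   jaw 90 x [583.9 591.6 596.6] y [-86.2 -79.8 -69.5] top 72.61719403001644
   jaw 79 x [584.6 592.2 596.6] y [-11.   -4.8   5.9] top 72.38385662767269
   jaw 80 x [571.8 575.9 583.5] y [-10.1  -5.2   6.8] top 72.21874127122737
   home from bar [ 580.2 -224.3   93.7]
```

```bash
cat > g.py <<'E'
from h import *
np.set_printoptions(precision=1,suppress=True)
def fr(yw):
    z=np.array([.5*np.cos(yw),.5*np.sin(yw),.866]); y=np.array([np.sin(yw),-np.cos(yw),0]); return np.cross(y,z),y,z
F={"wide":(fr(2.997),np.array([539,278.5,-201.])),"narrow":(fr(2.851),np.array([585.3,-39.8,-227.4]))}
def W(t,a):  # home-frame offset -> world
    f,h=F[t]; return sum((h[i]+a[i])*f[i] for i in range(3))
YAW={"wide":2.997-np.pi/2,"narrow":2.851-np.pi/2}
def d(p0,yaw0,p,yaw):
    c,s=np.cos(yaw0),np.sin(yaw0); v=np.array(p)-p0
    a=(yaw-yaw0+np.pi/2)%np.pi-np.pi/2
    return np.round(np.array([c*v[0]+s*v[1],s*v[0]-c*v[1],-v[2]])/10,2),round(-a,3)
def show(*wp):
    s=r.sense();p,y=s["eef_pos"],s["tcp_rot"][2]
    print("now",round(s["clock"],2),p,np.round(s["tcp_rot"],3),"F",s["contact_force"],"T",s["wrist_torque"],"open",round(s["opening"],3),s["grasp_force"])
    for q,w in wp:
        dd,a=d(p,y,q,w); print("->",np.array(q),dd,a)
E
python3 - <<'E'
from g import *
for t in F: print(t,W(t,[0,0,0]),YAW[t])
show(([428.2,178.6,60],1.318),([428.2,178.6,4],1.318))
E
```

```text
wide [601.5 193.9  95.4] 1.4262036732051033
narrow [ 583.1 -215.9   95.7] 1.2802036732051034
now 1.8 [224.7 583.2 231.3] [-3.1 -0.   2.8] F [-0.5 -0.6 -0.4] T [-0.   0.  -0.1] open 1.004 0.0
-> [428.2 178.6  60. ] [-33.5 -30.4  17.1] 1.456
-> [428.2 178.6   4. ] [-33.5 -30.4  22.7] 1.456
```

>>> {"method": "play_rows", "body": {"steps": [{"delta_pos": [-33.5,-30.4,10],"yaw": 1.456,"jaw": 100},{"delta_pos": [-33.5,-30.4,10],"yaw": 1.456,"jaw": 100},{"delta_pos": [-33.5,-30.4,10],"yaw": 1.456,"jaw": 100},{"delta_pos": [-33.5,-30.4,10],"yaw": 1.456,"jaw": 100},{"delta_pos": [-33.5,-30.4,10],"yaw": 1.456,"jaw": 100},{"delta_pos": [-33.5,-30.4,10],"yaw": 1.456,"jaw": 100},{"delta_pos": [-33.5,-30.4,10],"yaw": 1.456,"jaw": 100},{"delta_pos": [-33.5,-30.4,10],"yaw": 1.456,"jaw": 100}], "grip_force": 40}}

```text
clock: 2.6
eef_pos: [401.0, 232.7, 144.9]
tcp_rot: [3.141, -0.001, 1.568]
contact_force: [1.4, 0.5, -1.3]
opening: 0.996
grasp_force: 0.0
```

```bash
python3 -c "
from g import *
show(([428.2,178.6,60],1.318),([428.2,178.6,4],1.318))"
```

```text
now 2.6 [401.  232.7 144.9] [ 3.1 -0.   1.6] F [ 1.4  0.5 -1.3] T [ 0. -0.  0.] open 0.996 0.0
-> [428.2 178.6  60. ] [-5.4  2.7  8.5] 0.25
-> [428.2 178.6   4. ] [-5.4  2.7 14.1] 0.25
```

>>> {"method": "play_rows", "body": {"steps": [{"delta_pos": [-5.4,2.7,4],"yaw": 0.25,"jaw": 100},{"delta_pos": [-5.4,2.7,7],"yaw": 0.25,"jaw": 100},{"delta_pos": [-5.4,2.7,7],"yaw": 0.25,"jaw": 100},{"delta_pos": [-5.4,2.7,7],"yaw": 0.25,"jaw": 100},{"delta_pos": [-5.4,2.7,7],"yaw": 0.25,"jaw": 100},{"delta_pos": [-5.4,2.7,7],"yaw": 0.25,"jaw": 100},{"delta_pos": [-5.4,2.7,7],"yaw": 0.25,"jaw": 100},{"delta_pos": [-5.4,2.7,7],"yaw": 0.25,"jaw": 100}]}}

```text
clock: 3.4
eef_pos: [427.7, 181.1, 75.8]
tcp_rot: [3.14, -0.001, 1.325]
contact_force: [-0.0, -0.6, 0.1]
opening: 1.003
grasp_force: 0.0
```

```bash
python3 -c "
from g import *
show(([428.2,178.6,60],1.318),([428.2,178.6,4],1.318))"
```

```text
now 3.4 [427.7 181.1  75.8] [ 3.1 -0.   1.3] F [-0.  -0.6  0.1] T [-0.1  0.   0. ] open 1.003 0.0
-> [428.2 178.6  60. ] [-0.2  0.1  1.6] 0.007
-> [428.2 178.6   4. ] [-0.2  0.1  7.2] 0.007
```

>>> {"method": "play_rows", "body": {"steps": [{"delta_pos": [-0.2,0.1,3],"yaw": 0.007,"jaw": 100},{"delta_pos": [-0.2,0.1,6],"yaw": 0.007,"jaw": 100},{"delta_pos": [-0.2,0.1,7.2],"yaw": 0.007,"jaw": 100},{"delta_pos": [-0.2,0.1,7.2],"yaw": 0.007,"jaw": 50},{"delta_pos": [-0.2,0.1,7.2],"yaw": 0.007,"jaw": 10},{"delta_pos": [-0.2,0.1,7.2],"yaw": 0.007,"jaw": 10},{"delta_pos": [-0.2,0.1,7.2],"yaw": 0.007,"jaw": 10},{"delta_pos": [-0.2,0.1,7.2],"yaw": 0.007,"jaw": 10}]}}

```text
clock: 4.2
eef_pos: [428.7, 178.6, 4.1]
tcp_rot: [3.14, -0.001, 1.317]
contact_force: [-1.1, -0.8, 7.4]
opening: 0.29
grasp_force: 38.8
```

>>> {"method": "play_rows", "body": {"steps": [{"delta_pos": [0,0,0],"yaw": 0,"jaw": 10},{"delta_pos": [0,0,0],"yaw": 0,"jaw": 10},{"delta_pos": [0,0,0],"yaw": 0,"jaw": 10},{"delta_pos": [0,0,-2],"yaw": 0,"jaw": 10},{"delta_pos": [0,0,-6],"yaw": 0,"jaw": 10},{"delta_pos": [0,0,-10],"yaw": 0,"jaw": 10},{"delta_pos": [0,0,-14],"yaw": 0,"jaw": 10},{"delta_pos": [0,0,-15],"yaw": 0,"jaw": 10}]}}

```text
clock: 5.0
eef_pos: [430.0, 179.0, 157.3]
tcp_rot: [3.136, -0.004, 1.317]
contact_force: [0.4, 0.3, -2.4]
opening: 0.287
grasp_force: 40.2
```

```bash
python3 - <<'E'
from g import *
p=lambda a:W("wide",a)+[0,0,-16]
show((p([0,0,40]),YAW["wide"]),(p([0,0,19]),YAW["wide"]))
E
```

```text
now 5.0 [430.  179.  157.3] [ 3.1 -0.   1.3] F [ 0.4  0.3 -2.4] T [-0. -0. -0.] open 0.287 40.16370892524719
-> [581.7 196.7 114.1] [ 5.5 14.2  4.3] -0.109
-> [592.1 195.2  95.9] [ 5.6 15.3  6.1] -0.109
```

>>> {"method": "play_rows", "body": {"steps": [{"delta_pos": [1,2.5,0],"yaw": -0.05,"jaw": 10},{"delta_pos": [2.5,6.5,0],"yaw": -0.109,"jaw": 10},{"delta_pos": [4,10.5,0],"yaw": -0.109,"jaw": 10},{"delta_pos": [5,13,1],"yaw": -0.109,"jaw": 10},{"delta_pos": [5.5,14.2,2.5],"yaw": -0.109,"jaw": 10},{"delta_pos": [5.5,14.2,4.2],"yaw": -0.109,"jaw": 10},{"delta_pos": [5.5,14.2,4.2],"yaw": -0.109,"jaw": 10},{"delta_pos": [5.5,14.2,4.2],"yaw": -0.109,"jaw": 10}]}}

```text
clock: 5.8
eef_pos: [578.3, 195.5, 110.3]
tcp_rot: [-3.14, 0.001, 1.426]
contact_force: [0.5, 0.1, -0.7]
opening: 0.289
grasp_force: 40.1
```

```bash
cat > chk.py <<'E'
import sys
from g import *
t=sys.argv[1]; off=float(sys.argv[2]); rad=float(sys.argv[3])
p=lambda a:W(t,a)+[0,0,-off]
show((p([0,0,19]),YAW[t]))
s=r.sense();e=s["eef_pos"]
f,h=F[t]
ims=[]
for n in("top","side"):
    im,dd=grab(n);ims.append(im); w=cloud(n,dd).reshape(-1,3); w=w[~np.isnan(w[:,0])]
    A=np.c_[w@f[0],w@f[1],w@f[2]]-h; 
    ax=e+[0,0,off]; B=np.c_[(w-ax)@f[1],(w-ax)@np.array([f[2][0],f[2][1],0])*2,(w-ax)[:,2]] # along, toward robot, up
    for lo,hi in((-58,-24),(24,58),(-76,-60),(60,76)):
        k=(B[:,0]>lo)&(B[:,0]<hi)&(abs(B[:,1])<25)&(abs(B[:,2])<25)
        C=B[k]
        if len(C)>5: print(n,(lo,hi),k.sum(),"top z",np.percentile(C[:,2],90),"lat",np.percentile(C[:,1],[5,50,95]),"along",np.percentile(C[:,0],[3,97]))
np.save("ck.npy",np.array(ims))
E
python3 chk.py wide 16 13
```

```text
now 5.8 [578.3 195.5 110.3] [-3.1  0.   1.4] F [ 0.5  0.1 -0.7] T [ 0. -0.  0.] open 0.289 40.054598450660706
-> [592.1 195.2  95.9] [0.2 1.4 1.4] -0.0
top (-58, -24) 122 top z 13.394102089783875 lat [-9.2  3.3 13.3] along [-55.9 -26.3]
top (-76, -60) 126 top z 21.266719705628205 lat [-15.8   4.2  20.8] along [-74.6 -60.8]
side (-58, -24) 109 top z 12.417716056943188 lat [-4.   8.2 14.4] along [-50.4 -25. ]
side (24, 58) 11 top z 11.423093076851117 lat [ 1.2  5.5 16. ] along [44.9 57.5]
side (-76, -60) 259 top z 19.369951148418686 lat [-15.3   8.5  21.3] along [-75.2 -61.4]
side (60, 76) 44 top z 17.85360228866797 lat [-4.3 19.8 21.8] along [60.4 73.4]
```

>>> {"method": "play_rows", "body": {"steps": [{"delta_pos": [0,0.3,0.3],"yaw": 0,"jaw": 10},{"delta_pos": [0.1,0.8,0.7],"yaw": 0,"jaw": 10},{"delta_pos": [0.2,1.2,1.1],"yaw": 0,"jaw": 10},{"delta_pos": [0.2,1.5,1.4],"yaw": 0,"jaw": 10},{"delta_pos": [0.2,1.5,1.4],"yaw": 0,"jaw": 10},{"delta_pos": [0.2,1.5,1.4],"yaw": 0,"jaw": 10},{"delta_pos": [0.2,1.5,1.4],"yaw": 0,"jaw": 10},{"delta_pos": [0.2,1.5,1.4],"yaw": 0,"jaw": 10}]}}

```text
clock: 6.7
eef_pos: [594.2, 195.6, 97.1]
tcp_rot: [3.142, -0.0, 1.426]
contact_force: [0.1, -0.1, -1.0]
opening: 0.29
grasp_force: 40.1
```

>>> {"method": "play_rows", "body": {"steps": [{"delta_pos": [0,0.1,0.1],"yaw": 0,"jaw": 10},{"delta_pos": [0,0.1,0.2],"yaw": 0,"jaw": 10},{"delta_pos": [0,0.1,0.2],"yaw": 0,"jaw": 10},{"delta_pos": [0,0.1,0.2],"yaw": 0,"jaw": 10},{"delta_pos": [0,0.1,0.2],"yaw": 0,"jaw": 10},{"delta_pos": [0,0.1,0.2],"yaw": 0,"jaw": 10},{"delta_pos": [0,0.1,0.2],"yaw": 0,"jaw": 10},{"delta_pos": [0,0.1,0.2],"yaw": 0,"jaw": 10}]}}

```text
clock: 7.5
eef_pos: [595.1, 195.4, 94.9]
tcp_rot: [-3.141, 0.0, 1.426]
contact_force: [-0.1, -0.4, -1.3]
opening: 0.288
grasp_force: 40.1
```

```bash
sed -i 's/(abs(B\[:,1\])<25)/(abs(B[:,1])<25)\&(B[:,2]>(11 if hi<0 and lo>-59 or lo==24 else 15))/' chk.py; python3 chk.py wide 16 13; python3 - <<'E'
from g import *
s=r.sense(); f,h=F["wide"]; q=s["eef_pos"]+[0,0,16]; print("axis in home",q@np.array(f).T-h)
E
```

```text
now 7.5 [595.1 195.4  94.9] [-3.1  0.   1.4] F [-0.1 -0.4 -1.3] T [ 0.1  0.2 -0. ] open 0.288 40.10633647441864
-> [592.1 195.2  95.9] [-0.1 -0.3 -0.1] -0.0
top (-58, -24) 54 top z 14.103137527999744 lat [-5.   1.1  8.4] along [-56.5 -25.2]
top (-76, -60) 86 top z 21.716910570590088 lat [-15.7   1.1  19.5] along [-73.7 -60.5]
side (-58, -24) 20 top z 12.934516526276267 lat [-1.5  3.2  7.1] along [-54.1 -26.4]
side (-76, -60) 83 top z 18.926998417384848 lat [-14.2   3.2  20.2] along [-74.8 -61. ]
side (60, 76) 6 top z 18.32900967772862 lat [-7.2 -4.3 -0.6] along [61.8 68. ]
axis in home [ 2.1  0.6 16.7]
```

>>> {"method": "play_rows", "body": {"steps": [{"delta_pos": [0,0.05,0.1],"yaw": 0,"jaw": 10},{"delta_pos": [0,0.1,0.2],"yaw": 0,"jaw": 10},{"delta_pos": [0,0.1,0.2],"yaw": 0,"jaw": 10},{"delta_pos": [0,0.1,0.2],"yaw": 0,"jaw": 10},{"delta_pos": [0,0.1,0.2],"yaw": 0,"jaw": 10},{"delta_pos": [0,0.1,0.2],"yaw": 0,"jaw": 10},{"delta_pos": [0,0.1,0.2],"yaw": 0,"jaw": 10},{"delta_pos": [0,0.1,0.2],"yaw": 0,"jaw": 10}]}}

```text
clock: 8.4
eef_pos: [595.8, 195.3, 92.8]
tcp_rot: [-3.141, 0.0, 1.426]
contact_force: [-4.8, 0.5, -0.0]
opening: 0.292
grasp_force: 40.2
```

>>> {"method": "play_rows", "body": {"steps": [{"delta_pos": [0,-0.1,0],"yaw": 0,"jaw": 10},{"delta_pos": [0,-0.2,0],"yaw": 0,"jaw": 10},{"delta_pos": [0,-0.2,0],"yaw": 0,"jaw": 10},{"delta_pos": [0,-0.2,0],"yaw": 0,"jaw": 10},{"delta_pos": [0,-0.2,0],"yaw": 0,"jaw": 10},{"delta_pos": [0,-0.2,0],"yaw": 0,"jaw": 10},{"delta_pos": [0,-0.2,0],"yaw": 0,"jaw": 10},{"delta_pos": [0,-0.2,0],"yaw": 0,"jaw": 10}]}}

```text
clock: 9.2
eef_pos: [595.2, 195.6, 93.4]
tcp_rot: [3.14, -0.0, 1.426]
contact_force: [3.8, -3.2, 4.8]
opening: 0.29
grasp_force: 40.6
```

>>> {"method": "play_rows", "body": {"steps": [{"delta_pos": [0,0.1,0],"yaw": 0,"jaw": 10},{"delta_pos": [0,0.1,0],"yaw": 0,"jaw": 10},{"delta_pos": [0,0.1,0],"yaw": 0,"jaw": 35},{"delta_pos": [0,0.1,0],"yaw": 0,"jaw": 40},{"delta_pos": [0,0.1,0],"yaw": 0,"jaw": 70},{"delta_pos": [0,0.1,0],"yaw": 0,"jaw": 70},{"delta_pos": [0,0.1,0],"yaw": 0,"jaw": 70},{"delta_pos": [0,0.1,0],"yaw": 0,"jaw": 70}]}}

```text
clock: 10.0
eef_pos: [595.2, 195.5, 92.9]
tcp_rot: [-3.141, 0.0, 1.426]
contact_force: [-0.2, 0.7, 0.3]
opening: 0.696
grasp_force: 0.0
```

>>> {"method": "play_rows", "body": {"steps": [{"delta_pos": [0,0,-1],"yaw": 0,"jaw": 70},{"delta_pos": [0,0,-3],"yaw": 0,"jaw": 70},{"delta_pos": [0,0,-6],"yaw": 0,"jaw": 50},{"delta_pos": [0,0,-9],"yaw": 0,"jaw": 20},{"delta_pos": [-3,-2,-9],"yaw": 0,"jaw": 0},{"delta_pos": [-7,-6,-9],"yaw": 0,"jaw": 0},{"delta_pos": [-12,-10,-9],"yaw": 0,"jaw": 0},{"delta_pos": [-12,-10,-9],"yaw": 0,"jaw": 0}]}}

```text
clock: 10.8
eef_pos: [475.3, 89.1, 183.2]
tcp_rot: [-3.14, 0.001, 1.425]
contact_force: [0.2, -0.0, 0.8]
opening: -0.002
grasp_force: 0.0
```

```bash
cat > st.py <<'E'
import sys
from g import *
t=sys.argv[1]; hb={"wide":20,"narrow":17}[t]; rb={"wide":13,"narrow":9}[t]
f,h=F[t]; show()
for n in("top","side"):
    im,dd=grab(n); cv2.imwrite(f"pics/{t}_{n}_{int(r.sense()['clock']*10)}.png",im[...,::-1]); w=cloud(n,dd).reshape(-1,3); w=w[~np.isnan(w[:,0])]
    if n=="side": w=w+[0,0,1.6]
    A=np.c_[w@f[0],w@f[1],w@f[2]]-h
    A=A[(abs(A[:,0])<45)&(abs(A[:,1])<100)&(A[:,2]>-25)&(A[:,2]<70)]
    for lo,hi in((-76,-59),(-58,-47),(-28,28),(47,58),(59,76)):
        C=A[(A[:,1]>lo)&(A[:,1]<hi)&(A[:,2]>-8)]
        if len(C)<6: continue
        up=C@np.array([.5,0,.866]) ; la=C@np.array([.866,0,-.5]) # world up, horizontal away
        R=hb if abs(lo+hi)>120 else rb
        T=np.percentile(up,92)
        k=up>T-(4 if R==rb else 6)
        print(n,(lo,hi),len(C),"axis up",T-R,"away",np.percentile(la[k],[5,50,95]))
    print(n,"y range",np.percentile(A[A[:,2]>0][:,1],[1,99]))
print("rest expect up/away",{"wide":16,"narrow":14}[t]*.866,-{"wide":16,"narrow":14}[t]*.5)
E
python3 st.py wide; ls pics
```

```text
now 10.8 [475.3  89.1 183.2] [-3.1  0.   1.4] F [ 0.2 -0.   0.8] T [0. 0. 0.] open -0.002 0.0
top (59, 76) 19 axis up 15.59123715208716 away [ 4.7  8.2 11.4]
top y range [60.4 73.5]
side (-76, -59) 247 axis up 14.370336116721106 away [-27.8  -9.8   8.7]
side (-58, -47) 20 axis up 13.877606615710746 away [-18.  -10.5  -3. ]
side (-28, 28) 25 axis up 14.44767864349183 away [-18.1 -11.8  -0.6]
side (59, 76) 23 axis up -8.975108294329434 away [-29.3 -27.  -23.5]
side y range [-90.2  65.5]
rest expect up/away 13.856 -8.0
c0.png
side0.png
top0.png
wide_side_109.png
wide_top_108.png
```

View pics/wide_side_109.png

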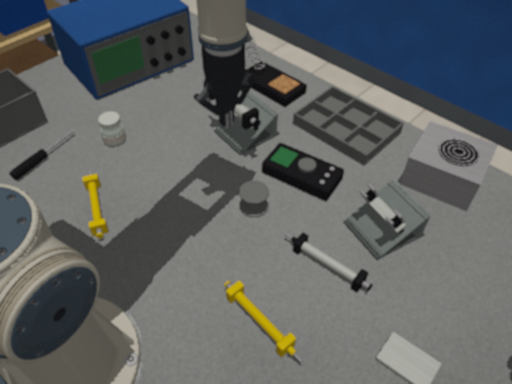

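```bash
python3 - <<'E'
from g import *
# press pose: contact point on barrel top; finger centre offset 6 mm downhill (toward robot)
for y in(-38,38):
    for z,l in((16,0),(16,1)):
        f,_=F["wide"]; tr=np.array([f[2][0],f[2][1],0])*2
        q=W("wide",[1,y,z])+[0,0,13+(30 if l==0 else 2)]+tr*5
        show((q,YAW["wide"]))
E
```

```text
now 10.9 [476.8  89.6 183.7] [-3.1  0.   1.4] F [-0.7  0.5  0.2] T [-0. -0.  0.] open -0.003 0.0
-> [584.  158.  152.8] [8.3 9.6 3.1] -0.002
now 10.9 [476.8  89.6 183.7] [-3.1  0.   1.4] F [-0.7  0.5  0.2] T [-0. -0.  0.] open -0.003 0.0
-> [584.  158.  124.8] [8.3 9.6 5.9] -0.002
now 10.9 [476.8  89.6 183.7] [-3.1  0.   1.4] F [-0.7  0.5  0.2] T [-0. -0.  0.] open -0.003 0.0
-> [595.  233.2 152.8] [15.9  9.6  3.1] -0.002
now 10.9 [476.8  89.6 183.7] [-3.1  0.   1.4] F [-0.7  0.5  0.2] T [-0. -0.  0.] open -0.003 0.0
-> [595.  233.2 124.8] [15.9  9.6  5.9] -0.002
```

>>> {"method": "play_rows", "body": {"steps": [{"delta_pos": [3,3.5,0],"yaw": 0,"jaw": 0},{"delta_pos": [6,7,0],"yaw": 0,"jaw": 0},{"delta_pos": [8.3,9.6,1],"yaw": 0,"jaw": 0},{"delta_pos": [8.3,9.6,3.1],"yaw": 0,"jaw": 0},{"delta_pos": [8.3,9.6,4.5],"yaw": 0,"jaw": 0},{"delta_pos": [8.3,9.6,5.5],"yaw": 0,"jaw": 0},{"delta_pos": [8.3,9.6,5.8],"yaw": 0,"jaw": 0},{"delta_pos": [8.3,9.6,5.8],"yaw": 0,"jaw": 0}]}}

```text
clock: 11.7
eef_pos: [585.7, 159.1, 124.9]
tcp_rot: [-3.141, 0.0, 1.426]
contact_force: [-0.2, -0.5, 0.3]
opening: 0.001
grasp_force: 0.0
```

>>> {"method": "play_rows", "body": {"steps": [{"delta_pos": [0,0.1,0.1],"yaw": 0,"jaw": 0},{"delta_pos": [0,0.1,0.2],"yaw": 0,"jaw": 0},{"delta_pos": [0,0.15,0.3],"yaw": 0,"jaw": 0},{"delta_pos": [0,0.2,0.35],"yaw": 0,"jaw": 0},{"delta_pos": [0,0.25,0.4],"yaw": 0,"jaw": 0},{"delta_pos": [0,0.25,0.4],"yaw": 0,"jaw": 0},{"delta_pos": [0,0.25,0.4],"yaw": 0,"jaw": 0},{"delta_pos": [0,0.25,0.4],"yaw": 0,"jaw": 0}]}}

```text
clock: 12.5
eef_pos: [588.6, 159.0, 121.1]
tcp_rot: [3.141, -0.0, 1.426]
contact_force: [-0.7, -0.8, 3.7]
opening: 0.003
grasp_force: 1.5
```

>>> {"method": "play_rows", "body": {"steps": [{"delta_pos": [0,0.05,0.1],"yaw": 0,"jaw": 0},{"delta_pos": [0,0.1,0.2],"yaw": 0,"jaw": 0},{"delta_pos": [0,0.15,0.3],"yaw": 0,"jaw": 0},{"delta_pos": [0,0.2,0.4],"yaw": 0,"jaw": 0},{"delta_pos": [0,0.25,0.45],"yaw": 0,"jaw": 0},{"delta_pos": [0,0.25,0.45],"yaw": 0,"jaw": 0},{"delta_pos": [0,0.25,0.45],"yaw": 0,"jaw": 0},{"delta_pos": [0,0.25,0.45],"yaw": 0,"jaw": 0}]}}

```text
clock: 13.3
eef_pos: [591.2, 158.6, 116.9]
tcp_rot: [3.141, -0.0, 1.426]
contact_force: [-1.7, -0.8, 7.8]
opening: 0.004
grasp_force: 3.8
```

>>> {"method": "play_rows", "body": {"steps": [{"delta_pos": [0,0.05,0.1],"yaw": 0,"jaw": 0},{"delta_pos": [0,0.1,0.2],"yaw": 0,"jaw": 0},{"delta_pos": [0,0.15,0.3],"yaw": 0,"jaw": 0},{"delta_pos": [0,0.2,0.35],"yaw": 0,"jaw": 0},{"delta_pos": [0,0.2,0.35],"yaw": 0,"jaw": 0},{"delta_pos": [0,0.2,0.35],"yaw": 0,"jaw": 0},{"delta_pos": [0,0.2,0.35],"yaw": 0,"jaw": 0},{"delta_pos": [0,0.2,0.35],"yaw": 0,"jaw": 0}]}}

```text
clock: 14.1
eef_pos: [593.2, 158.3, 113.7]
tcp_rot: [3.141, -0.0, 1.426]
contact_force: [-2.6, -2.5, 9.8]
opening: -0.0
grasp_force: 5.2
```

>>> {"method": "play_rows", "body": {"steps": [{"delta_pos": [0,0.05,0.1],"yaw": 0,"jaw": 0},{"delta_pos": [0,0.1,0.2],"yaw": 0,"jaw": 0},{"delta_pos": [0,0.15,0.3],"yaw": 0,"jaw": 0},{"delta_pos": [0,0.15,0.3],"yaw": 0,"jaw": 0},{"delta_pos": [0,0.15,0.3],"yaw": 0,"jaw": 0},{"delta_pos": [0,0.15,0.3],"yaw": 0,"jaw": 0},{"delta_pos": [0,0.15,0.3],"yaw": 0,"jaw": 0},{"delta_pos": [0,0.15,0.3],"yaw": 0,"jaw": 0}]}}

```text
clock: 14.9
eef_pos: [595.1, 158.0, 111.1]
tcp_rot: [3.14, -0.0, 1.426]
contact_force: [-2.2, -2.8, 13.0]
opening: 0.001
grasp_force: 6.3
```

>>> {"method": "play_rows", "body": {"steps": [{"delta_pos": [0,0.05,0.1],"yaw": 0,"jaw": 0},{"delta_pos": [0,0.1,0.15],"yaw": 0,"jaw": 0},{"delta_pos": [0,0.1,0.2],"yaw": 0,"jaw": 0},{"delta_pos": [0,0.1,0.2],"yaw": 0,"jaw": 0},{"delta_pos": [0,0.1,0.2],"yaw": 0,"jaw": 0},{"delta_pos": [0,0.1,0.2],"yaw": 0,"jaw": 0},{"delta_pos": [0,0.1,0.2],"yaw": 0,"jaw": 0},{"delta_pos": [0,0.1,0.2],"yaw": 0,"jaw": 0}]}}

```text
clock: 15.7
eef_pos: [596.5, 157.9, 109.3]
tcp_rot: [3.139, -0.0, 1.426]
contact_force: [-2.3, -2.2, 13.6]
opening: 0.002
grasp_force: 6.9
```

>>> {"method": "play_rows", "body": {"steps": [{"delta_pos": [0,0.05,0.1],"yaw": 0,"jaw": 0},{"delta_pos": [0,0.1,0.15],"yaw": 0,"jaw": 0},{"delta_pos": [0,0.1,0.2],"yaw": 0,"jaw": 0},{"delta_pos": [0,0.1,0.2],"yaw": 0,"jaw": 0},{"delta_pos": [0,0.1,0.2],"yaw": 0,"jaw": 0},{"delta_pos": [0,0.1,0.2],"yaw": 0,"jaw": 0},{"delta_pos": [0,0.1,0.2],"yaw": 0,"jaw": 0},{"delta_pos": [0,0.1,0.2],"yaw": 0,"jaw": 0}]}}

```text
clock: 16.5
eef_pos: [597.6, 157.9, 106.7]
tcp_rot: [3.139, -0.001, 1.426]
contact_force: [1.4, -0.4, 6.7]
opening: 0.001
grasp_force: 3.6
```

>>> {"method": "play_rows", "body": {"steps": [{"delta_pos": [0,-0.5,-1],"yaw": 0,"jaw": 0},{"delta_pos": [0,-1,-4],"yaw": 0,"jaw": 0},{"delta_pos": [3,-1,-5],"yaw": 0,"jaw": 0},{"delta_pos": [7.6,-1,-5],"yaw": 0,"jaw": 0},{"delta_pos": [7.6,-1,-3.5],"yaw": 0,"jaw": 0},{"delta_pos": [7.6,-1,-2],"yaw": 0,"jaw": 0},{"delta_pos": [7.6,-1,-1.7],"yaw": 0,"jaw": 0},{"delta_pos": [7.6,-1,-1.7],"yaw": 0,"jaw": 0}]}}

```text
clock: 17.3
eef_pos: [596.4, 233.5, 121.9]
tcp_rot: [-3.139, 0.001, 1.425]
contact_force: [-0.7, -0.4, 3.0]
opening: 0.0
grasp_force: 0.9
```

>>> {"method": "play_rows", "body": {"steps": [{"delta_pos": [0,0.05,0.1],"yaw": 0,"jaw": 0},{"delta_pos": [0,0.1,0.2],"yaw": 0,"jaw": 0},{"delta_pos": [0,0.15,0.3],"yaw": 0,"jaw": 0},{"delta_pos": [0,0.2,0.4],"yaw": 0,"jaw": 0},{"delta_pos": [0,0.25,0.5],"yaw": 0,"jaw": 0},{"delta_pos": [0,0.3,0.6],"yaw": 0,"jaw": 0},{"delta_pos": [0,0.3,0.6],"yaw": 0,"jaw": 0},{"delta_pos": [0,0.3,0.6],"yaw": 0,"jaw": 0}]}}

```text
clock: 18.1
eef_pos: [600.4, 233.9, 117.1]
tcp_rot: [-3.142, 0.0, 1.426]
contact_force: [-2.3, -2.0, 5.4]
opening: 0.001
grasp_force: 2.9
```

>>> {"method": "play_rows", "body": {"steps": [{"delta_pos": [0,0.05,0.1],"yaw": 0,"jaw": 0},{"delta_pos": [0,0.1,0.2],"yaw": 0,"jaw": 0},{"delta_pos": [0,0.15,0.3],"yaw": 0,"jaw": 0},{"delta_pos": [0,0.2,0.4],"yaw": 0,"jaw": 0},{"delta_pos": [0,0.25,0.5],"yaw": 0,"jaw": 0},{"delta_pos": [0,0.25,0.5],"yaw": 0,"jaw": 0},{"delta_pos": [0,0.25,0.5],"yaw": 0,"jaw": 0},{"delta_pos": [0,0.25,0.5],"yaw": 0,"jaw": 0}]}}

```text
clock: 18.9
eef_pos: [603.5, 234.1, 112.2]
tcp_rot: [3.14, -0.001, 1.426]
contact_force: [0.7, 0.6, 1.4]
opening: 0.001
grasp_force: 0.9
```

>>> {"method": "play_rows", "body": {"steps": [{"delta_pos": [0,0.05,0.1],"yaw": 0,"jaw": 0},{"delta_pos": [0,0.1,0.2],"yaw": 0,"jaw": 0},{"delta_pos": [0,0.15,0.3],"yaw": 0,"jaw": 0},{"delta_pos": [0,0.2,0.4],"yaw": 0,"jaw": 0},{"delta_pos": [0,0.2,0.4],"yaw": 0,"jaw": 0},{"delta_pos": [0,0.2,0.4],"yaw": 0,"jaw": 0},{"delta_pos": [0,0.2,0.4],"yaw": 0,"jaw": 0},{"delta_pos": [0,0.2,0.4],"yaw": 0,"jaw": 0}]}}

```text
clock: 19.7
eef_pos: [604.8, 233.4, 108.0]
tcp_rot: [-3.142, 0.0, 1.426]
contact_force: [-1.3, -2.0, 2.2]
opening: -0.0
grasp_force: 0.9
```

>>> {"method": "play_rows", "body": {"steps": [{"delta_pos": [0,-0.5,-1],"yaw": 0,"jaw": 0},{"delta_pos": [0,-1,-5],"yaw": 0,"jaw": 0},{"delta_pos": [-5,-3,-8],"yaw": 0,"jaw": 30},{"delta_pos": [-10,-5,-8],"yaw": 0,"jaw": 60},{"delta_pos": [-15,-7,-8],"yaw": 0,"jaw": 100},{"delta_pos": [-20,-9,-8],"yaw": 0,"jaw": 100},{"delta_pos": [-25,-12,-8],"yaw": 0,"jaw": 100},{"delta_pos": [-30,-14,-8],"yaw": 0,"jaw": 100}]}}

```text
clock: 20.5
eef_pos: [439.7, -15.7, 188.6]
tcp_rot: [3.14, -0.0, 1.426]
contact_force: [1.3, -1.0, -0.4]
opening: 0.994
grasp_force: 0.0
```

>>> {"method": "play_rows", "body": {"steps": [{"delta_pos": [-5,0,0],"yaw": -0.15,"jaw": 100},{"delta_pos": [-10,0,0],"yaw": -0.23,"jaw": 100},{"delta_pos": [-12,0,0],"yaw": -0.23,"jaw": 100},{"delta_pos": [-12,0,0],"yaw": -0.23,"jaw": 100},{"delta_pos": [-12,0,0],"yaw": -0.23,"jaw": 100},{"delta_pos": [-12,0,0],"yaw": -0.23,"jaw": 100},{"delta_pos": [-12,0,0],"yaw": -0.23,"jaw": 100},{"delta_pos": [-12,0,0],"yaw": -0.23,"jaw": 100}]}}

```text
clock: 21.3
eef_pos: [424.0, -132.6, 188.0]
tcp_rot: [3.142, -0.0, 1.657]
contact_force: [0.3, 0.0, -0.7]
opening: 0.999
grasp_force: 0.0
```

```bash
python3 st.py wide; python3 -c "
from g import *
show(([459,-198.8,60],1.658),([459,-198.8,3],1.658))"
```

```text
now 21.3 [ 424.  -132.6  188. ] [ 3.1 -0.   1.7] F [ 0.3  0.  -0.7] T [ 0. -0.  0.] open 0.999 0.0
top (-76, -59) 119 axis up 3.293994057405598 away [-14.6  -4.4  10.8]
top (-58, -47) 42 axis up 8.845200129342519 away [-12.5  -3.8   5.6]
top (-28, 28) 201 axis up 1.9413678351844528 away [-8.1 -0.3  6.7]
top (47, 58) 39 axis up 0.9750268512081686 away [-8.   0.4  7.9]
top (59, 76) 131 axis up 2.96766206148207 away [-14.4  -2.6  11.9]
top y range [-85.5  92.1]
side (-76, -59) 220 axis up 1.9183401180134219 away [-16.3  -4.6  13.5]
side (-58, -47) 19 axis up 7.8106785187089045 away [-14.7  -9.2   0.9]
side (-28, 28) 206 axis up 0.8467502672011875 away [-8.7 -1.6  6.4]
side (47, 58) 35 axis up 0.5134383795615367 away [-10.4  -2.9   6. ]
side (59, 76) 183 axis up 1.655358814910727 away [-15.9  -5.5  14.3]
side y range [-87.2  76.3]
rest expect up/away 13.856 -8.0
now 21.4 [ 423.9 -132.9  187.9] [-3.1 -0.   1.7] F [-0.2 -0.7 -0.3] T [ 0. -0.  0.] open 1.002 0.0
-> [ 459.  -198.8   60. ] [-6.9  2.9 12.8] -0.001
-> [ 459.  -198.8    3. ] [-6.9  2.9 18.5] -0.001
```

>>> {"method": "play_rows", "body": {"steps": [{"delta_pos": [-4,1.5,3],"yaw": 0,"jaw": 100},{"delta_pos": [-6.9,2.9,7],"yaw": 0,"jaw": 100},{"delta_pos": [-6.9,2.9,11],"yaw": 0,"jaw": 100},{"delta_pos": [-6.9,2.9,14],"yaw": 0,"jaw": 100},{"delta_pos": [-6.9,2.9,17],"yaw": 0,"jaw": 100},{"delta_pos": [-6.9,2.9,18.5],"yaw": 0,"jaw": 100},{"delta_pos": [-6.9,2.9,18.5],"yaw": 0,"jaw": 100},{"delta_pos": [-6.9,2.9,18.5],"yaw": 0,"jaw": 100}]}}

```text
clock: 22.2
eef_pos: [458.7, -199.6, 3.1]
tcp_rot: [-3.141, -0.0, 1.656]
contact_force: [0.4, 0.7, 0.7]
opening: 1.002
grasp_force: 0.0
```

>>> {"method": "play_rows", "body": {"steps": [{"delta_pos": [0,0,0],"yaw": 0,"jaw": 50},{"delta_pos": [0,0,0],"yaw": 0,"jaw": 5},{"delta_pos": [0,0,0],"yaw": 0,"jaw": 5},{"delta_pos": [0,0,0],"yaw": 0,"jaw": 5},{"delta_pos": [0,0,0],"yaw": 0,"jaw": 5},{"delta_pos": [0,0,0],"yaw": 0,"jaw": 5},{"delta_pos": [0,0,0],"yaw": 0,"jaw": 5},{"delta_pos": [0,0,0],"yaw": 0,"jaw": 5}]}}

```text
clock: 23.0
eef_pos: [458.9, -199.9, 3.5]
tcp_rot: [3.141, 0.0, 1.656]
contact_force: [0.2, 0.6, 7.3]
opening: 0.196
grasp_force: 38.8
```

>>> {"method": "play_rows", "body": {"steps": [{"delta_pos": [0,0,-1],"yaw": 0,"jaw": 5},{"delta_pos": [0,0,-4],"yaw": 0,"jaw": 5},{"delta_pos": [0,0,-8],"yaw": 0,"jaw": 5},{"delta_pos": [0,0,-12],"yaw": 0,"jaw": 5},{"delta_pos": [0,0,-15],"yaw": 0.1,"jaw": 5},{"delta_pos": [0,0,-15],"yaw": 0.23,"jaw": 5},{"delta_pos": [0,0,-15],"yaw": 0.376,"jaw": 5},{"delta_pos": [0,0,-15],"yaw": 0.376,"jaw": 5}]}}

```text
clock: 23.8
eef_pos: [458.4, -199.7, 153.7]
tcp_rot: [3.141, 0.0, 1.277]
contact_force: [0.6, -0.2, -1.1]
opening: 0.193
grasp_force: 39.3
```

```bash
python3 - <<'E'
from g import *
p=lambda a:W("narrow",a)+[0,0,-14]
show((p([0,0,40]),YAW["narrow"]),(p([0,0,17]),YAW["narrow"]))
for t,tt in(("wide",13),):
  for n in("top","side"):
    f,h=F[t]; im,dd=grab(n); w=cloud(n,dd).reshape(-1,3); w=w[~np.isnan(w[:,0])]; A=np.c_[w@f[0],w@f[1],w@f[2]]-h
    up=A@np.array([.5,0,.866]); k=(abs(A[:,0])<30)&(abs(A[:,1])<100)&(up>17)&(up<28)
    for s in(-1,1):
        y=A[k&(A[:,1]*s>50),1]; print(n,len(y),np.percentile(y,[3,50,97]))
E
```

```text
now 23.8 [ 458.4 -199.7  153.7] [3.1 0.  1.3] F [ 0.6 -0.2 -1.1] T [-0.  0. -0.] open 0.193 39.27938640117645
-> [ 564.  -210.2  116.4] [ 2.  10.4  3.7] -0.003
-> [ 575.  -213.5   96.4] [ 2.  11.6  5.7] -0.003
top 63 [-70.7 -63.8 -56.4]
top 65 [62.9 68.9 77.4]
side 45 [-71.1 -65.3 -56.2]
side 44 [62.3 67.8 76.9]
```

>>> {"method": "play_rows", "body": {"steps": [{"delta_pos": [0.6,3,0],"yaw": 0,"jaw": 5},{"delta_pos": [1.3,6.5,0.5],"yaw": 0,"jaw": 5},{"delta_pos": [2,9.5,2],"yaw": 0,"jaw": 5},{"delta_pos": [2,10.4,3.5],"yaw": 0,"jaw": 5},{"delta_pos": [2,10.4,3.7],"yaw": 0,"jaw": 5},{"delta_pos": [2,10.4,3.7],"yaw": 0,"jaw": 5},{"delta_pos": [2,10.4,3.7],"yaw": 0,"jaw": 5},{"delta_pos": [2,10.4,3.7],"yaw": 0,"jaw": 5}]}}

```text
clock: 24.7
eef_pos: [563.6, -210.5, 116.8]
tcp_rot: [3.141, 0.0, 1.28]
contact_force: [-0.1, -0.6, -0.5]
opening: 0.191
grasp_force: 39.4
```

```bash
python3 - <<'E'
from g import *
t="narrow"; p=lambda a:W(t,a)+[0,0,-14]
show((p([0,0,17]),YAW[t]))
s=r.sense();f,h=F[t];ax=s["eef_pos"]+[0,0,14]; print("axis in home",ax@np.array(f).T-h)
tr=np.array([f[2][0],f[2][1],0])*2
for n in("top","side"):
    im,dd=grab(n); w=cloud(n,dd).reshape(-1,3); w=w[~np.isnan(w[:,0])]-ax
    if n=="side": w[:,2]+=1.6
    B=np.c_[w@f[1],w@tr,w[:,2]]
    for sg in(-1,1):
        C=B[(B[:,0]*sg>50)&(B[:,0]*sg<85)&(abs(B[:,1])<25)&(B[:,2]>13)&(B[:,2]<24)]
        if len(C)>5: print(n,sg,len(C),"along",np.percentile(C[:,0],[3,50,97]),"toward",np.percentile(C[:,1],[3,97]),"top",np.median(C[:,2]))
E
```

```text
now 24.7 [ 563.6 -210.5  116.8] [3.1 0.  1.3] F [-0.1 -0.6 -0.5] T [ 0.  0. -0.] open 0.191 39.358490109443665
-> [ 575.  -213.5   96.4] [0.  1.2 2. ] -0.0
axis in home [-0.1 -0.4 40.5]
top 1 76 along [60.5 67.7 74.7] toward [-13.9  17.4] top 15.788947184985943
side -1 147 along [-74.2 -67.2 -58.9] toward [-12.5  18.1] top 15.850555081721188
side 1 115 along [59.7 66.  74.5] toward [-13.   17.9] top 15.78026937697374
```

>>> {"method": "play_rows", "body": {"steps": [{"delta_pos": [0,0.3,0.5],"yaw": 0,"jaw": 5},{"delta_pos": [0,0.7,1],"yaw": 0,"jaw": 5},{"delta_pos": [0,1,1.6],"yaw": 0,"jaw": 5},{"delta_pos": [0,1.25,2],"yaw": 0,"jaw": 5},{"delta_pos": [0,1.25,2],"yaw": 0,"jaw": 5},{"delta_pos": [0,1.25,2],"yaw": 0,"jaw": 5},{"delta_pos": [0,1.25,2],"yaw": 0,"jaw": 5},{"delta_pos": [0,1.25,2],"yaw": 0,"jaw": 5}]}}

```text
clock: 25.6
eef_pos: [575.8, -214.0, 96.1]
tcp_rot: [3.142, 0.0, 1.28]
contact_force: [0.5, 0.2, -0.9]
opening: 0.191
grasp_force: 39.4
```

>>> {"method": "play_rows", "body": {"steps": [{"delta_pos": [0,0.05,0.1],"yaw": 0,"jaw": 5},{"delta_pos": [0,0.1,0.2],"yaw": 0,"jaw": 5},{"delta_pos": [0,0.1,0.2],"yaw": 0,"jaw": 5},{"delta_pos": [0,0.1,0.2],"yaw": 0,"jaw": 5},{"delta_pos": [0,0.1,0.2],"yaw": 0,"jaw": 5},{"delta_pos": [0,0.1,0.2],"yaw": 0,"jaw": 5},{"delta_pos": [0,0.1,0.2],"yaw": 0,"jaw": 5},{"delta_pos": [0,0.1,0.2],"yaw": 0,"jaw": 5}]}}

```text
clock: 26.4
eef_pos: [577.4, -214.5, 94.2]
tcp_rot: [3.14, 0.0, 1.28]
contact_force: [3.8, -0.4, 4.1]
opening: 0.193
grasp_force: 39.8
```

>>> {"method": "play_rows", "body": {"steps": [{"delta_pos": [0,0.1,0],"yaw": 0,"jaw": 5},{"delta_pos": [0,0.15,0],"yaw": 0,"jaw": 5},{"delta_pos": [0,0.15,0],"yaw": 0,"jaw": 5},{"delta_pos": [0,0.15,0],"yaw": 0,"jaw": 5},{"delta_pos": [0,0.15,0],"yaw": 0,"jaw": 5},{"delta_pos": [0,0.15,0],"yaw": 0,"jaw": 5},{"delta_pos": [0,0.15,0],"yaw": 0,"jaw": 5},{"delta_pos": [0,0.15,0],"yaw": 0,"jaw": 5}]}}

```text
clock: 27.2
eef_pos: [577.9, -214.6, 93.7]
tcp_rot: [-3.141, -0.0, 1.28]
contact_force: [0.2, -0.4, 1.9]
opening: 0.196
grasp_force: 39.7
```

>>> {"method": "play_rows", "body": {"steps": [{"delta_pos": [0,0,0],"yaw": 0,"jaw": 25},{"delta_pos": [0,0,0],"yaw": 0,"jaw": 30},{"delta_pos": [0,0,0],"yaw": 0,"jaw": 60},{"delta_pos": [0,0,0],"yaw": 0,"jaw": 70},{"delta_pos": [0,0,0],"yaw": 0,"jaw": 70},{"delta_pos": [0,0,-1],"yaw": 0,"jaw": 70},{"delta_pos": [0,0,-3],"yaw": 0,"jaw": 70},{"delta_pos": [0,0,-7],"yaw": 0,"jaw": 50}]}}

```text
clock: 28.0
eef_pos: [576.5, -214.1, 162.8]
tcp_rot: [-3.137, -0.0, 1.28]
contact_force: [0.8, -0.1, 0.3]
opening: 0.546
grasp_force: 0.0
```

>>> {"method": "play_rows", "body": {"steps": [{"delta_pos": [3,-3,-2],"yaw": 0,"jaw": 0},{"delta_pos": [7,-6,-2],"yaw": 0,"jaw": 0},{"delta_pos": [11,-9,-2],"yaw": 0,"jaw": 0},{"delta_pos": [15,-12,-2],"yaw": 0,"jaw": 0},{"delta_pos": [15,-14,-2],"yaw": 0,"jaw": 0},{"delta_pos": [15,-14,-2],"yaw": 0,"jaw": 0},{"delta_pos": [15,-14,-2],"yaw": 0,"jaw": 0},{"delta_pos": [15,-14,-2],"yaw": 0,"jaw": 0}]}}

```text
clock: 28.8
eef_pos: [488.4, -31.6, 184.5]
tcp_rot: [3.14, -0.0, 1.279]
contact_force: [0.5, -0.0, 0.1]
opening: -0.002
grasp_force: 0.0
```

```bash
python3 st.py narrow; python3 - <<'E'
from g import *
f,_=F["narrow"]; tr=np.array([f[2][0],f[2][1],0])*2
for y in(38,-38):
    q=W("narrow",[0.5,y,14])+[0,0,9+2.5]+tr*8
    show((q,YAW["narrow"]))
E
```

```text
now 28.8 [488.4 -31.6 184.5] [ 3.1 -0.   1.3] F [ 0.5 -0.   0.1] T [ 0. -0. -0.] open -0.002 0.0
top (-76, -59) 100 axis up 13.885624527584195 away [-22.5  -7.2   6.9]
top (-58, -47) 33 axis up 11.920727182335526 away [-15.2  -9.4  -2.5]
top (-28, 28) 136 axis up 13.314683302408145 away [-13.9  -7.8  -1.8]
top y range [-88.4  22.8]
side (-76, -59) 295 axis up 12.679787701688984 away [-24.   -9.5   6.1]
side (-58, -47) 44 axis up 13.524117058835412 away [-14.9  -9.9  -2.7]
side (-28, 28) 274 axis up 13.08304225496849 away [-14.3  -9.2  -2. ]
side (47, 58) 46 axis up 13.007926818734955 away [-14.   -9.8  -3. ]
side (59, 76) 218 axis up 12.815569373134103 away [-23.4  -9.3   7.4]
side y range [-89.9  86.7]
rest expect up/away 12.124 -7.0
now 28.9 [488.1 -31.7 184.1] [ 3.1 -0.   1.3] F [-1.1 -0.2 -0.4] T [ 0. -0. -0.] open 0.001 0.0
-> [ 580.1 -175.4  119.6] [-11.1  12.9   6.5] -0.002
now 28.9 [488.1 -31.7 184.1] [ 3.1 -0.   1.3] F [-1.1 -0.2 -0.4] T [ 0. -0. -0.] open 0.001 0.0
-> [ 558.3 -248.2  119.6] [-18.7  13.    6.5] -0.002
```

>>> {"method": "play_rows", "body": {"steps": [{"delta_pos": [-3,3.5,0],"yaw": 0,"jaw": 0},{"delta_pos": [-6,7,0],"yaw": 0,"jaw": 0},{"delta_pos": [-9,10.5,0],"yaw": 0,"jaw": 0},{"delta_pos": [-11.1,12.9,1.5],"yaw": 0,"jaw": 0},{"delta_pos": [-11.1,12.9,4],"yaw": 0,"jaw": 0},{"delta_pos": [-11.1,12.9,5.8],"yaw": 0,"jaw": 0},{"delta_pos": [-11.1,12.9,6.4],"yaw": 0,"jaw": 0},{"delta_pos": [-11.1,12.9,6.4],"yaw": 0,"jaw": 0}]}}

```text
clock: 29.7
eef_pos: [578.5, -174.6, 119.0]
tcp_rot: [-3.14, 0.0, 1.279]
contact_force: [-0.2, 0.8, -0.6]
opening: -0.0
grasp_force: 0.0
```

>>> {"method": "play_rows", "body": {"steps": [{"delta_pos": [0,0.05,0.1],"yaw": 0,"jaw": 0},{"delta_pos": [0,0.1,0.2],"yaw": 0,"jaw": 0},{"delta_pos": [0,0.15,0.3],"yaw": 0,"jaw": 0},{"delta_pos": [0,0.2,0.4],"yaw": 0,"jaw": 0},{"delta_pos": [0,0.25,0.45],"yaw": 0,"jaw": 0},{"delta_pos": [0,0.25,0.45],"yaw": 0,"jaw": 0},{"delta_pos": [0,0.25,0.45],"yaw": 0,"jaw": 0},{"delta_pos": [0,0.25,0.45],"yaw": 0,"jaw": 0}]}}

```text
clock: 30.5
eef_pos: [581.6, -174.9, 115.7]
tcp_rot: [3.141, -0.0, 1.28]
contact_force: [0.9, 0.8, 3.1]
opening: -0.007
grasp_force: 1.7
```

>>> {"method": "play_rows", "body": {"steps": [{"delta_pos": [0,0.05,0.1],"yaw": 0,"jaw": 0},{"delta_pos": [0,0.1,0.2],"yaw": 0,"jaw": 0},{"delta_pos": [0,0.15,0.3],"yaw": 0,"jaw": 0},{"delta_pos": [0,0.2,0.35],"yaw": 0,"jaw": 0},{"delta_pos": [0,0.2,0.35],"yaw": 0,"jaw": 0},{"delta_pos": [0,0.2,0.35],"yaw": 0,"jaw": 0},{"delta_pos": [0,0.2,0.35],"yaw": 0,"jaw": 0},{"delta_pos": [0,0.2,0.35],"yaw": 0,"jaw": 0}]}}

```text
clock: 31.3
eef_pos: [583.5, -175.5, 112.3]
tcp_rot: [3.141, -0.0, 1.28]
contact_force: [-0.4, 0.7, 6.7]
opening: 0.001
grasp_force: 3.5
```

>>> {"method": "play_rows", "body": {"steps": [{"delta_pos": [0,0.05,0.1],"yaw": 0,"jaw": 0},{"delta_pos": [0,0.1,0.2],"yaw": 0,"jaw": 0},{"delta_pos": [0,0.15,0.3],"yaw": 0,"jaw": 0},{"delta_pos": [0,0.15,0.3],"yaw": 0,"jaw": 0},{"delta_pos": [0,0.15,0.3],"yaw": 0,"jaw": 0},{"delta_pos": [0,0.15,0.3],"yaw": 0,"jaw": 0},{"delta_pos": [0,0.15,0.3],"yaw": 0,"jaw": 0},{"delta_pos": [0,0.15,0.3],"yaw": 0,"jaw": 0}]}}

```text
clock: 32.1
eef_pos: [584.9, -176.0, 109.6]
tcp_rot: [3.141, -0.0, 1.28]
contact_force: [-1.8, 1.9, 9.0]
opening: 0.001
grasp_force: 4.8
```

>>> {"method": "play_rows", "body": {"steps": [{"delta_pos": [0,0.05,0.1],"yaw": 0,"jaw": 0},{"delta_pos": [0,0.1,0.2],"yaw": 0,"jaw": 0},{"delta_pos": [0,0.15,0.25],"yaw": 0,"jaw": 0},{"delta_pos": [0,0.15,0.25],"yaw": 0,"jaw": 0},{"delta_pos": [0,0.15,0.25],"yaw": 0,"jaw": 0},{"delta_pos": [0,0.15,0.25],"yaw": 0,"jaw": 0},{"delta_pos": [0,0.15,0.25],"yaw": 0,"jaw": 0},{"delta_pos": [0,0.15,0.25],"yaw": 0,"jaw": 0}]}}

```text
clock: 32.9
eef_pos: [586.4, -176.4, 107.2]
tcp_rot: [3.141, -0.0, 1.28]
contact_force: [-2.5, 2.2, 10.9]
opening: 0.001
grasp_force: 5.8
```

>>> {"method": "play_rows", "body": {"steps": [{"delta_pos": [0,0.05,0.1],"yaw": 0,"jaw": 0},{"delta_pos": [0,0.1,0.15],"yaw": 0,"jaw": 0},{"delta_pos": [0,0.1,0.2],"yaw": 0,"jaw": 0},{"delta_pos": [0,0.1,0.2],"yaw": 0,"jaw": 0},{"delta_pos": [0,0.1,0.2],"yaw": 0,"jaw": 0},{"delta_pos": [0,0.1,0.2],"yaw": 0,"jaw": 0},{"delta_pos": [0,0.1,0.2],"yaw": 0,"jaw": 0},{"delta_pos": [0,0.1,0.2],"yaw": 0,"jaw": 0}]}}

```text
clock: 33.7
eef_pos: [587.8, -176.7, 105.5]
tcp_rot: [3.14, -0.0, 1.28]
contact_force: [-2.0, 2.4, 13.1]
opening: -0.002
grasp_force: 6.4
```

>>> {"method": "play_rows", "body": {"steps": [{"delta_pos": [0,0.05,0.1],"yaw": 0,"jaw": 0},{"delta_pos": [0,0.1,0.15],"yaw": 0,"jaw": 0},{"delta_pos": [0,0.1,0.2],"yaw": 0,"jaw": 0},{"delta_pos": [0,0.1,0.2],"yaw": 0,"jaw": 0},{"delta_pos": [0,0.1,0.2],"yaw": 0,"jaw": 0},{"delta_pos": [0,0.1,0.2],"yaw": 0,"jaw": 0},{"delta_pos": [0,0.1,0.2],"yaw": 0,"jaw": 0},{"delta_pos": [0,0.1,0.2],"yaw": 0,"jaw": 0}]}}

```text
clock: 34.5
eef_pos: [589.3, -177.2, 103.8]
tcp_rot: [3.139, -0.0, 1.28]
contact_force: [-0.7, 2.3, 13.1]
opening: 0.002
grasp_force: 6.9
```

>>> {"method": "play_rows", "body": {"steps": [{"delta_pos": [0,0.05,0.1],"yaw": 0,"jaw": 0},{"delta_pos": [0,0.1,0.15],"yaw": 0,"jaw": 0},{"delta_pos": [0,0.1,0.2],"yaw": 0,"jaw": 0},{"delta_pos": [0,0.1,0.2],"yaw": 0,"jaw": 0},{"delta_pos": [0,0.1,0.2],"yaw": 0,"jaw": 0},{"delta_pos": [0,0.1,0.2],"yaw": 0,"jaw": 0},{"delta_pos": [0,0.1,0.2],"yaw": 0,"jaw": 0},{"delta_pos": [0,0.1,0.2],"yaw": 0,"jaw": 0}]}}

```text
clock: 35.3
eef_pos: [590.0, -177.5, 101.2]
tcp_rot: [3.139, -0.0, 1.28]
contact_force: [0.3, 1.5, 10.1]
opening: -0.002
grasp_force: 4.1
```

>>> {"method": "play_rows", "body": {"steps": [{"delta_pos": [0,-0.5,-1],"yaw": 0,"jaw": 0},{"delta_pos": [0,-1.2,-4],"yaw": 0,"jaw": 0},{"delta_pos": [-3,-1.2,-5],"yaw": 0,"jaw": 0},{"delta_pos": [-7.6,-1.2,-5],"yaw": 0,"jaw": 0},{"delta_pos": [-7.6,-1.2,-3.5],"yaw": 0,"jaw": 0},{"delta_pos": [-7.6,-1.2,-2],"yaw": 0,"jaw": 0},{"delta_pos": [-7.6,-1.2,-1.7],"yaw": 0,"jaw": 0},{"delta_pos": [-7.6,-1.2,-1.7],"yaw": 0,"jaw": 0}]}}

```text
clock: 36.1
eef_pos: [554.6, -245.1, 115.9]
tcp_rot: [-3.138, -0.001, 1.281]
contact_force: [-0.6, 0.5, 0.8]
opening: -0.003
grasp_force: 0.3
```

>>> {"method": "play_rows", "body": {"steps": [{"delta_pos": [0,0.05,0.1],"yaw": 0,"jaw": 0},{"delta_pos": [0,0.1,0.2],"yaw": 0,"jaw": 0},{"delta_pos": [0,0.15,0.3],"yaw": 0,"jaw": 0},{"delta_pos": [0,0.2,0.4],"yaw": 0,"jaw": 0},{"delta_pos": [0,0.25,0.5],"yaw": 0,"jaw": 0},{"delta_pos": [0,0.3,0.6],"yaw": 0,"jaw": 0},{"delta_pos": [0,0.3,0.6],"yaw": 0,"jaw": 0},{"delta_pos": [0,0.3,0.6],"yaw": 0,"jaw": 0}]}}

```text
clock: 36.9
eef_pos: [558.4, -247.0, 111.7]
tcp_rot: [-3.141, -0.0, 1.28]
contact_force: [-4.9, 4.1, 3.2]
opening: -0.001
grasp_force: 3.4
```

>>> {"method": "play_rows", "body": {"steps": [{"delta_pos": [0,0.05,0.1],"yaw": 0,"jaw": 0},{"delta_pos": [0,0.1,0.2],"yaw": 0,"jaw": 0},{"delta_pos": [0,0.15,0.3],"yaw": 0,"jaw": 0},{"delta_pos": [0,0.2,0.35],"yaw": 0,"jaw": 0},{"delta_pos": [0,0.2,0.35],"yaw": 0,"jaw": 0},{"delta_pos": [0,0.2,0.35],"yaw": 0,"jaw": 0},{"delta_pos": [0,0.2,0.35],"yaw": 0,"jaw": 0},{"delta_pos": [0,0.2,0.35],"yaw": 0,"jaw": 0}]}}

```text
clock: 37.7
eef_pos: [560.2, -248.0, 108.3]
tcp_rot: [-3.141, 0.0, 1.28]
contact_force: [-5.6, 2.6, 5.2]
opening: -0.004
grasp_force: 3.7
```

>>> {"method": "play_rows", "body": {"steps": [{"delta_pos": [0,-0.3,-0.6],"yaw": 0,"jaw": 0},{"delta_pos": [0,-0.3,-1.5],"yaw": 0,"jaw": 0},{"delta_pos": [0,0.2,-1.6],"yaw": 0,"jaw": 0},{"delta_pos": [0,0.2,-1.2],"yaw": 0,"jaw": 0},{"delta_pos": [0,0.2,-0.9],"yaw": 0,"jaw": 0},{"delta_pos": [0,0.25,-0.7],"yaw": 0,"jaw": 0},{"delta_pos": [0,0.3,-0.5],"yaw": 0,"jaw": 0},{"delta_pos": [0,0.3,-0.5],"yaw": 0,"jaw": 0}]}}

```text
clock: 38.5
eef_pos: [563.8, -249.2, 113.0]
tcp_rot: [3.141, 0.0, 1.28]
contact_force: [0.6, 0.2, 6.9]
opening: -0.002
grasp_force: 3.0
```

>>> {"method": "play_rows", "body": {"steps": [{"delta_pos": [0,0.05,0.1],"yaw": 0,"jaw": 0},{"delta_pos": [0,0.1,0.2],"yaw": 0,"jaw": 0},{"delta_pos": [0,0.15,0.3],"yaw": 0,"jaw": 0},{"delta_pos": [0,0.2,0.4],"yaw": 0,"jaw": 0},{"delta_pos": [0,0.2,0.4],"yaw": 0,"jaw": 0},{"delta_pos": [0,0.2,0.4],"yaw": 0,"jaw": 0},{"delta_pos": [0,0.2,0.4],"yaw": 0,"jaw": 0},{"delta_pos": [0,0.2,0.4],"yaw": 0,"jaw": 0}]}}

```text
clock: 39.3
eef_pos: [565.7, -250.0, 109.5]
tcp_rot: [3.14, 0.001, 1.28]
contact_force: [-0.3, -1.0, 7.4]
opening: -0.001
grasp_force: 3.8
```

>>> {"method": "play_rows", "body": {"steps": [{"delta_pos": [0,0.05,0.1],"yaw": 0,"jaw": 0},{"delta_pos": [0,0.1,0.2],"yaw": 0,"jaw": 0},{"delta_pos": [0,0.1,0.25],"yaw": 0,"jaw": 0},{"delta_pos": [0,0.1,0.25],"yaw": 0,"jaw": 0},{"delta_pos": [0,0.1,0.25],"yaw": 0,"jaw": 0},{"delta_pos": [0,0.1,0.25],"yaw": 0,"jaw": 0},{"delta_pos": [0,0.1,0.25],"yaw": 0,"jaw": 0},{"delta_pos": [0,0.1,0.25],"yaw": 0,"jaw": 0}]}}

```text
clock: 40.1
eef_pos: [566.0, -249.6, 106.2]
tcp_rot: [-3.141, -0.0, 1.28]
contact_force: [1.0, -0.1, -0.4]
opening: -0.004
grasp_force: 0.0
```

>>> {"method": "play_rows", "body": {"steps": [{"delta_pos": [0,0.05,0.1],"yaw": 0,"jaw": 0},{"delta_pos": [0,0.1,0.2],"yaw": 0,"jaw": 0},{"delta_pos": [0,0.1,0.2],"yaw": 0,"jaw": 0},{"delta_pos": [0,0.1,0.2],"yaw": 0,"jaw": 0},{"delta_pos": [0,0.1,0.2],"yaw": 0,"jaw": 0},{"delta_pos": [0,0.1,0.2],"yaw": 0,"jaw": 0},{"delta_pos": [0,0.1,0.2],"yaw": 0,"jaw": 0},{"delta_pos": [0,0.1,0.2],"yaw": 0,"jaw": 0}]}}

```text
clock: 40.9
eef_pos: [567.2, -250.1, 104.5]
tcp_rot: [3.142, 0.0, 1.28]
contact_force: [-1.2, 0.8, 1.6]
opening: 0.001
grasp_force: 1.0
```

Snapped: the force fell to zero. I'll retract and check both.

>>> {"method": "play_rows", "body": {"steps": [{"delta_pos": [0,-0.5,-1],"yaw": 0,"jaw": 0},{"delta_pos": [0,-1,-5],"yaw": 0,"jaw": 0},{"delta_pos": [3,-5,-9],"yaw": 0,"jaw": 0},{"delta_pos": [6,-9,-9],"yaw": 0,"jaw": 0},{"delta_pos": [10,-13,-9],"yaw": 0,"jaw": 0},{"delta_pos": [14,-17,-9],"yaw": 0,"jaw": 0},{"delta_pos": [18,-21,-9],"yaw": 0,"jaw": 0},{"delta_pos": [22,-25,-9],"yaw": 0,"jaw": 0}]}}

```text
clock: 41.7
eef_pos: [407.4, 0.5, 195.0]
tcp_rot: [3.14, -0.0, 1.279]
contact_force: [0.9, 2.1, 0.3]
opening: -0.004
grasp_force: 0.0
```

```bash
for t in wide narrow; do python3 st.py $t; done; python3 - <<'E'
from g import *
for t in F:
  f,h=F[t]; hb=20 if t=="wide" else 17
  for n in("top","side"):
    im,dd=grab(n); np.save(n+"_im.npy",im); w=cloud(n,dd).reshape(-1,3); w=w[~np.isnan(w[:,0])]; A=np.c_[w@f[0],w@f[1],w@f[2]]-h
    up=A@np.array([.5,0,.866]); k=(abs(A[:,0])<30)&(abs(A[:,1])<100)&(up>hb-3)&(up<hb+8)
    for s in(-1,1):
        y=A[k&(A[:,1]*s>50),1]
        if len(y): print(t,n,len(y),np.percentile(y,[3,50,97]))
a,s=np.load("top_im.npy"),np.load("side_im.npy")
g=lambda x:cv2.resize(x,(390,290),interpolation=cv2.INTER_CUBIC)
o=np.vstack([np.hstack([g(a[100:167,157:247]),g(a[110:177,300:390])]),np.hstack([g(s[85:159,195:295]),g(s[175:264,330:450])])])
cv2.imwrite('pics/c1.png',o[...,::-1])
E
```

```text
now 41.7 [407.4   0.5 195. ] [ 3.1 -0.   1.3] F [0.9 2.1 0.3] T [ 0. -0.  0.] open -0.004 0.0
top (-76, -59) 119 axis up 3.985508430763467 away [-15.   -4.5  10.3]
top (-58, -47) 42 axis up 8.801503438432917 away [-14.3  -4.6   7.1]
top (-28, 28) 200 axis up 1.0048269685854354 away [-8.   0.1  8. ]
top (47, 58) 34 axis up 0.6637158117128372 away [-8.1  0.3  6.2]
top (59, 76) 132 axis up 2.93253513345363 away [-13.8  -1.3  16.6]
top y range [-85.7  90.6]
side (-76, -59) 8 axis up -19.626218803147733 away [-22.1 -20.8 -19.7]
side y range [-88.5 -67. ]
rest expect up/away 13.856 -8.0
now 41.8 [405.2   3.  194.6] [-3.1 -0.   1.3] F [ 0.1 -0.3 -0.9] T [ 0. -0. -0.] open 0.001 0.0
top (-76, -59) 114 axis up 2.3158303705577623 away [-13.5  -1.4  13.1]
top (-58, -47) 26 axis up 0.612138630153666 away [-7.6 -0.8  6.5]
top (-28, 28) 144 axis up 0.7545883848004475 away [-6.1 -1.   5. ]
top (47, 58) 28 axis up 1.3670737944841953 away [-6.6 -1.5  4. ]
top (59, 76) 109 axis up 2.73625112171986 away [-12.3  -2.   10.6]
top y range [-88.   89.5]
side (-76, -59) 269 axis up 1.918150224395763 away [-13.3  -3.6  12.9]
side (-58, -47) 46 axis up 0.38507816009622786 away [-9.5 -3.2  3.8]
side (-28, 28) 267 axis up 0.728122623070103 away [-8.1 -2.5  4.4]
side (47, 58) 48 axis up 1.5460980627428569 away [-8.9 -2.8  2.1]
side (59, 76) 183 axis up 2.5119284790173815 away [-13.7  -4.3  11.9]
side y range [-90.8  85.8]
rest expect up/away 12.124 -7.0
wide top 65 [-71.1 -64.2 -56.2]
wide top 59 [63.1 70.  77.1]
narrow top 51 [-74.1 -67.4 -59.6]
narrow top 53 [59.1 65.9 73.3]
narrow side 72 [-74.6 -68.2 -60.7]
narrow side 59 [58.6 65.2 72.8]
```

View pics/c1.png

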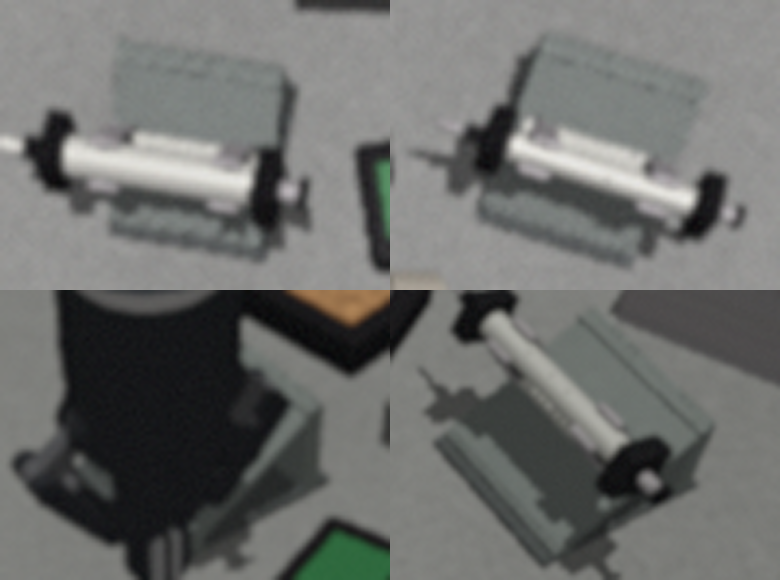

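The picture shows both barrels seated in their clips, with level ends and the end blocks straddling the rails. I'm handing it in.

```bash
python3 -c "
from rig import r
print(r.sign_off())"
```

```text
the job is handed in; nothing more can be done
None
```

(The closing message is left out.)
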